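# Turn the row of cactus pots end for end on to the new rack

## Task

So that each plant gets its turn at the light, move the four potted plants from the bamboo rack to the drip dishes of the black steel rack with the row reversed: the plant at the left end goes to the right end, the second from the left becomes the second from the right, and so on. Carry the pots upright and set each one down gently, standing flat in its dish. Leave the old saucers where they are on the bamboo rack, and do not disturb the watering can, the bowl or the mister.

Things in the scene. Friction and masses are not known exactly. Their poses are not given: they have to be found in the camera images.
- ball_cactus: Terracotta pot, 55 mm high, with a ribbed ball cactus 38 mm wide (top 84 mm above the foot). All pots alike: foot 42 mm across, widening to 51 mm under a straight round rim band 60 mm across, 38 to 55 mm above the foot: grip it there from above. Plant rigid, narrower than the band. About 180 g. Origin: centre of the foot, z up.
- column_cactus: Terracotta pot, 55 mm high, with three slim upright cactus columns of unequal height (tallest 86 mm above the foot). All pots alike: foot 42 mm across, widening to 51 mm under a straight round rim band 60 mm across, 38 to 55 mm above the foot: grip it there from above. Plant rigid, narrower than the band. About 180 g. Origin: centre of the foot, z up.
- rosette_plant: Terracotta pot, 55 mm high, with a low rosette of pointed leaves 50 mm wide (top about 77 mm above the foot). All pots alike: foot 42 mm across, widening to 51 mm under a straight round rim band 60 mm across, 38 to 55 mm above the foot: grip it there from above. Plant rigid, narrower than the band. About 180 g. Origin: centre of the foot, z up.
- paddle_cactus: Terracotta pot, 55 mm high, with a flat paddle cactus, one round pad carrying two smaller ones (top about 87 mm above the foot). All pots alike: foot 42 mm across, widening to 51 mm under a straight round rim band 60 mm across, 38 to 55 mm above the foot: grip it there from above. Plant rigid, narrower than the band. About 180 g. Origin: centre of the foot, z up.
- saucer_ball: Loose terracotta saucer on the bamboo rack, under the pot with the ball cactus at the start: 12 mm high, 62 mm across the base, 76 mm across the mouth, floor 4 mm thick, about 80 g. It stays, and so shows which place that pot came from. Origin: centre of its underside.
- saucer_column: Loose terracotta saucer on the bamboo rack, under the pot with the column cactus at the start: 12 mm high, 62 mm across the base, 76 mm across the mouth, floor 4 mm thick, about 80 g. It stays, and so shows which place that pot came from. Origin: centre of its underside.
- saucer_rosette: Loose terracotta saucer on the bamboo rack, under the pot with the rosette at the start: 12 mm high, 62 mm across the base, 76 mm across the mouth, floor 4 mm thick, about 80 g. It stays, and so shows which place that pot came from. Origin: centre of its underside.
- saucer_paddle: Loose terracotta saucer on the bamboo rack, under the pot with the paddle cactus at the start: 12 mm high, 62 mm across the base, 76 mm across the mouth, floor 4 mm thick, about 80 g. It stays, and so shows which place that pot came from. Origin: centre of its underside.
- old_rack: Low bench, slatted bamboo top on white end frames, 50 mm high. 360 mm long (y), 110 mm deep (x), fixed. Origin: centre of the underside, on the table; x away from the robot, y along the row to the robot's left, within 7 degrees. Saucers stand on it along y, 88 mm apart, at y = +132, +44, -44 and -132 mm within 2 mm; which pot is where varies. Either rack may be the nearer.
- new_rack: Black steel stand, plate 50 mm high. 360 mm long (y), 110 mm deep (x), fixed. Origin: centre of the underside, on the table; x away from the robot, y along the row to the robot's left, within 7 degrees. Four fixed metal dishes at x = 0, y = +132, +44, -44, -132 mm: floor 53 mm above the table, 56 mm across inside, rim 10 mm above the plate, 70 mm across. 
- watering_can: Bystander, not to be disturbed: small grey watering can 90 mm across, 105 mm high, with a spout, at the left of the work. Origin: centre of its underside.
- key_bowl: Bystander, not to be disturbed: blue ceramic bowl with keys in it, 130 mm across, 45 mm high, at the right of the work. Origin: centre of its underside.
- mister: Bystander, not to be disturbed: amber plant mister with black head, 66 mm across, 140 mm high, at the right of the work. Origin: centre of its underside.

How it is judged:
By the outcome, as a careful person would: the job done as asked, in the order asked, and still so for the second after the job is handed in, with the robot touching nothing.
It also fails if it takes over 93 s, if anything falls off the work surface, if the arm or the gripper's body presses on something with over 40 N, if the wrist force passes 120 N, or if a joint passes its speed limit or range.

## Robot

A 6-joint arm with a two-finger parallel gripper is mounted at the origin on the work surface. World frame = base frame: x ahead of the robot, y to its left, z up, the work surface at z = 0. Lengths are in m, angles in rad, forces in N, time in s.
With the tool pointing down it reaches from about 0.225 to 0.875 m from the base axis. Payload 3.4 kg.
Tool frame: the origin (TCP) lies midway between the tips of the shut fingers; the grasp point (between the pads) lies 19 mm behind it (r.grip_depth is the distance from the TCP to the grasp point, in m); z points along the fingers, y is the line along which they close (so a half turn about z gives the same grasp; the last joint's range is limited). The gripper opens to 85 mm and grips with 20 to 120 N. Pads are 22 mm wide; open, the fingers measure 114 mm over their backs; the gripper's body (76 mm by 85 mm) begins 54 mm behind the grasp point. The pads swing forward as they close: fully open they stand 13 mm farther back than shut.
Start: joints at [-1.455, 0.276, 1.505, -0, 1.361, -0.121], TCP at [0.135, -0.559, 0.231] pointing down, gripper open.
Joint ranges: [-2.89, 2.89], [-0.75, 2.08], [0.22, 2.7], [-1.18, 4.32], [0.11, 2.71], [-2.7, 2.7]. Speed limits (rad/s): [2.57, 2.57, 3.14, 3.14, 3.14, 3.14].

## Interface

Orientations are given as a rotation vector (axis times angle).
In Python, from plant import r, eyes gives the robot as it stands. The module is installed in compiled form; this text tells all that it offers.
- The arm moves only by the shell command python3 -m handwheel 'ROWS'. ROWS is JSON, a list of rows, each an object of numbers: "ax", "ay", "az": the turn, a rotation vector about the tool's x, y, z in degrees; "dx", "dy", "dz": the shift along the tool's x, y, z in mm; "fingers": the closure, from 0 (fully open) to 1 (shut). A call has 1 to 10 rows; each row is the pose to reach, as a shift and turn from the pose commanded when the call began, along the tool's axes at that moment; what a row does not reach only later rows make up. A row lasts 1/10 s, in which the tool goes at most 50 mm and 8.59 degrees, less where a joint would pass 70% of its speed; a pose out of reach is approached as far as the arm can. A call with a gripper value outside its range is refused whole. The fingers move at their own pace and stop on an object; the grip force is fixed at half the most. Time passes only in rows, so rows that repeat a pose let the fingers close. It gives the time, the measured TCP pose, the force, the opening and the grip force at its end, in the units of the state.
- r.read_state(): the state, without advancing time (a new reading comes with each control period).
- eyes.grab_frame(name): name is "side" or "top" or "wrist"; returns the picture (480x640x3 uint8, red, green, blue); there is no depth.
- eyes.camera_info(name): a dict with "K" (3x3 intrinsics, pixels), "dist" ([k1, k2, p1, p2, k3] as OpenCV has them; the pictures are not rectified), "R" (3x3) and "t" (3): a world point X has camera coordinates R X + t. Camera axes: x right, y down, z forward; pixel columns grow to the right and rows downward; lengths in m; the calibration is good to about 2 mm. A picture is of the moment at which its call begins: read the wrist's pose just before it. camera_info takes no time and is no camera call; for the wrist camera it gives the pose at the moment of the call.
- r.finish_job(): hands the job in; it is judged then, once.
The state is a dict: "t": time; "joints": joint angles; "dq": joint speeds; "tau": joint torques, N m; "ee_pos": TCP position; "eef_rot": TCP orientation; "ft_force": force on the tool from outside, world axes, zero at the start; "torque": the same for the moment, N m; "grip_width": opening from 0.0 (shut) to 1.0 (fully open); "gripper_force": force on a finger pad.
Only numpy, scipy, OpenCV 4.12 (cv2) and the standard library are available. Lean on these libraries where they do the work, as an engineer would, in place of code of your own. Each camera call takes 0.05 s, during which the arm holds its last target. There are 200 camera calls.

## Working session

There is one attempt and no reset: what is moved stays moved. The work goes in short steps, Python scripts to look and compute and a shell command to move; the robot and the scene stay as the last step left them, time stands still between calls to the robot, and variables do not carry over. Pictures are saved under pics/ and viewed, at most 14 in all, crops included, and the job is handed in when it is done.

```bash
mkdir -p pics
python3 - <<'E'
from plant import r, eyes
import cv2,json
s=r.read_state(); print(s)
for n in("top","side"):
    cv2.imwrite(f"pics/{n}0.png",eyes.grab_frame(n)[:,:,::-1]); i=eyes.camera_info(n); print(n,i)
E
```

```text
{'t': 0.0, 'joints': array([-1.45501237e+00,  2.76583220e-01,  1.50615202e+00,  3.39423778e-05,
        1.36067368e+00, -1.21008866e-01]), 'dq': array([ 0.00026401,  0.00090715,  0.00122676, -0.00077676,  0.00076761,
       -0.00157659]), 'tau': array([-2.44278956e-03, -4.16786885e+01, -2.45806915e+01, -3.09548432e-04,
        1.11504659e-02, -3.11996700e-05]), 'ee_pos': array([ 0.1348272 , -0.55842566,  0.23043889]), 'eef_rot': array([-3.11779725e+00, -3.70859313e-01, -5.95524328e-05]), 'ft_force': array([0.2264604 , 0.45304809, 0.70667294]), 'torque': array([ 0.02886054, -0.01615544,  0.01401159]), 'gripper_force': 0.0, 'grip_width': 1.001641901842085}
top {'K': array([[439.07354707,   0.        , 320.92649405],
       [  0.        , 439.07354707, 244.09537926],
       [  0.        ,   0.        ,   1.        ]]), 'dist': array([0.02476802, 0.        , 0.        , 0.        , 0.        ]), 'R': array([[-0.13967857, -0.99019071, -0.00350007],
       [-0.96578874,  0.13701465, -0.22017968],
       [ 0.21849943, -0.02737405, -0.97545305]]), 't': array([0.07760165, 0.56204475, 0.86819864])}
side {'K': array([[482.28771708,   0.        , 320.10557283],
       [  0.        , 482.28771708, 235.0534871 ],
       [  0.        ,   0.        ,   1.        ]]), 'dist': array([-0.05996009,  0.        ,  0.        ,  0.        ,  0.        ]), 'R': array([[ 0.75541401, -0.65518844, -0.00881918],
       [-0.34900294, -0.3909265 , -0.85168857],
       [ 0.55456886,  0.6464554 , -0.52397405]]), 't': array([-0.40966142,  0.24678626,  1.01178833])}
```

View pics/top0.png

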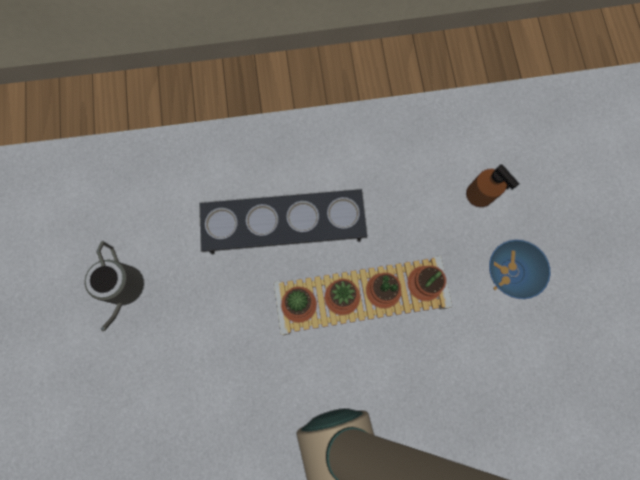

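View pics/side0.png

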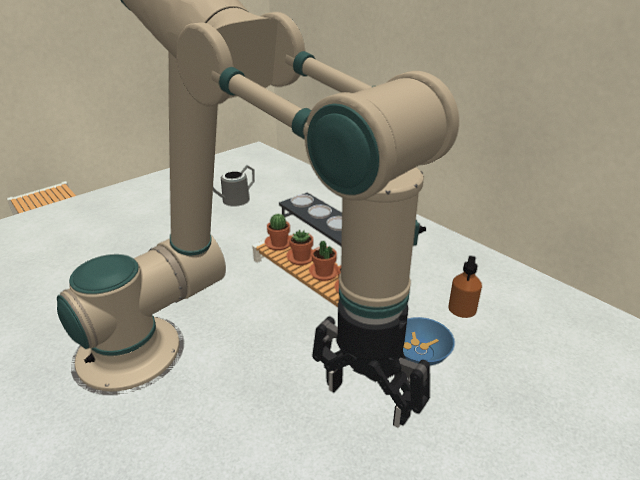

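The top view shows the black rack farther away, with dishes at about (221,223), (262,220), (303,216) and (343,213). The bamboo rack is nearer. From left to right its plants are ball (298,302), rosette (342,295), column (385,289) and paddle (430,282). In the side view the arm hides part of the row.

```bash
cat > h.py <<'E'
import numpy as np, cv2
from plant import r, eyes
def ray(info,uv,z):
    K,d,R,t=[np.array(info[k],float) for k in("K","dist","R","t")]
    p=cv2.undistortPoints(np.array(uv,float).reshape(-1,1,2),K,d).reshape(-1,2)
    D=np.c_[p,np.ones(len(p))]@R; C=-R.T@t
    return (C+D*((z-C[2])/D[:,2])[:,None])
def fitc(P):
    A=np.c_[2*P[:,:2],np.ones(len(P))]; s=np.linalg.lstsq(A,(P[:,:2]**2).sum(1),rcond=None)[0]
    return s[:2],np.sqrt(s[2]+s[0]**2+s[1]**2)
E
python3 - <<'E'
from h import *
im=cv2.imread("pics/top0.png"); info=eyes.camera_info("top")
hsv=cv2.cvtColor(im,cv2.COLOR_BGR2HSV); g=im.max(2)
roi=np.zeros(g.shape,np.uint8); roi[180:260,190:375]=1
dark=((g<90)&(roi>0)).astype(np.uint8)
cs,h=cv2.findContours(dark,cv2.RETR_CCOMP,cv2.CHAIN_APPROX_NONE)
D=[]
for c,hh in zip(cs,h[0]):
    if hh[3]>=0 and cv2.contourArea(c)>200:
        P=ray(info,c[:,0],.06); ce,ra=fitc(P); D.append(ce); print("dish",c[:,0].mean(0),ce.round(4),ra.round(4))
D=np.array(sorted(D,key=lambda a:-a[1])); print("yaw",np.degrees(np.arctan2(-(D[0]-D[-1])[0],(D[0]-D[-1])[1])),np.diff(D,axis=0), D.mean(0))
# terracotta of pots
H,S,V=cv2.split(hsv)
m=(((H<11)|(H>172))&(S>110)).astype(np.uint8); m[:, 460:]=0; m[:250]=0;m[340:]=0
cs,_=cv2.findContours(m,cv2.RETR_EXTERNAL,cv2.CHAIN_APPROX_NONE)
for c in cs:
    if cv2.contourArea(c)>200:
        P=ray(info,c[:,0],.109); print("pot",c[:,0].mean(0),cv2.boundingRect(c),*fitc(P))
b=((H>11)&(H<28)&(S>70)).astype(np.uint8); b[:250]=0;b[345:]=0;b[:,460:]=0;b[:,:260]=0
b|=m
rc=cv2.minAreaRect(np.argwhere(b)[:,::-1].astype(np.float32)); P=ray(info,cv2.boxPoints(rc),.05)
print(P.round(3),P.mean(0),rc)
cv2.imwrite("pics/c.png",cv2.resize(np.hstack([im[170:340,190:460]]),None,fx=2.9,fy=2.9,interpolation=cv2.INTER_CUBIC))
E
```

```text
dish [220.5       223.0106383] [0.6446 0.2052] 0.0364
dish [261.44680851 219.5212766 ] [0.64   0.1174] 0.0365
dish [302.22580645 215.86021505] [0.6356 0.0293] 0.0365
dish [342.94680851 212.5       ] [ 0.6309 -0.0588] 0.0367
yaw -2.953522510556087 [[-0.00455071 -0.08778646]
 [-0.00443416 -0.08803748]
 [-0.00463169 -0.08809138]] [0.63776547 0.07327007]
pot [298.58947368 304.31578947] (282, 288, 34, 34) [0.44413792 0.05965459] 0.03222335111074269
pot [342.27607362 295.64417178] (325, 280, 35, 34) [ 0.44837834 -0.02728584] 0.029873517732509028
pot [383.26804124 289.90721649] (367, 274, 34, 34) [ 0.44855109 -0.10902239] 0.03251885201557786
pot [427.34756098 281.6402439 ] (408, 266, 37, 34) [ 0.45210289 -0.19610179] 0.03101318194340522
[[ 0.5    0.099  0.05 ]
 [ 0.508 -0.251  0.05 ]
 [ 0.402 -0.247  0.05 ]
 [ 0.396  0.095  0.05 ]] [ 0.45164109 -0.07587912  0.05      ] ((363.3081970214844, 294.3980407714844), (50.41789627075195, 164.87408447265625), 80.7791748046875)
```

View pics/c.png

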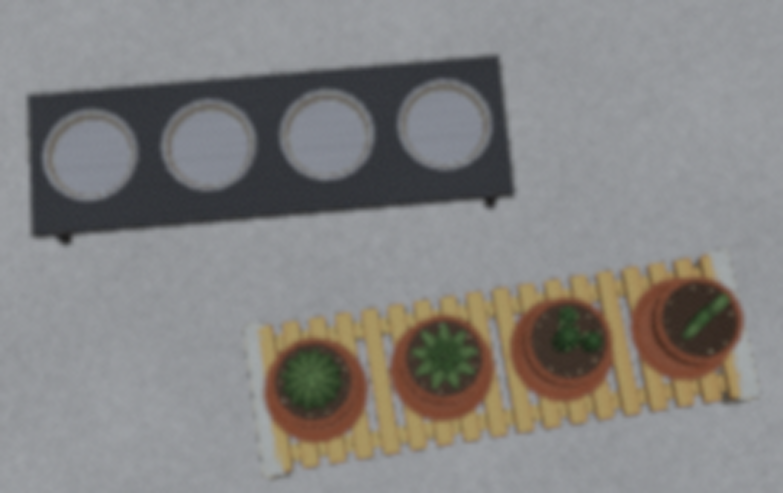

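The crop shows the rim and saucer of each pot merging into one blob, so I'll measure the pots from above with the wrist camera.

```bash
python3 -m handwheel '[{"dx":60,"dy":-57,"dz":-60,"az":-8},{"dx":100,"dy":-95,"dz":-80,"az":-16},{"dx":140,"dy":-133,"dz":-100,"az":-24},{"dx":180,"dy":-171,"dz":-120,"az":-32},{"dx":220,"dy":-209,"dz":-120,"az":-40},{"dx":260,"dy":-247,"dz":-120,"az":-48},{"dx":300,"dy":-285,"dz":-120,"az":-56},{"dx":330,"dy":-314,"dz":-120,"az":-64},{"dx":350,"dy":-333,"dz":-120,"az":-72},{"dx":350,"dy":-333,"dz":-120,"az":-76.4}]'
python3 - <<'E'
from h import *
from scipy.spatial.transform import Rotation as Ro
s=r.read_state(); print(s["ee_pos"],Ro.from_rotvec(s["eef_rot"]).as_matrix().round(3))
i=eyes.camera_info("wrist"); print(i)
E
```

```text
[ 0.13481411 -0.55847242  0.23052015] [[ 0.972  0.235 -0.   ]
 [ 0.235 -0.972  0.002]
 [ 0.    -0.002 -1.   ]]
{'K': array([[396.72841821,   0.        , 317.61296787],
       [  0.        , 396.72841821, 238.82415316],
       [  0.        ,   0.        ,   1.        ]]), 'dist': array([-0.04323003,  0.        ,  0.        ,  0.        ,  0.        ]), 'R': array([[ 0.23525737, -0.97192992, -0.00248804],
       [-0.92840353, -0.22547778,  0.2953416 ],
       [-0.28761234, -0.06717138, -0.95538848]]), 't': array([-0.57447789, -0.03861715,  0.37937527])}invalid input at $[0]: expected keys ax, ay, az, dx, dy, dz, fingers
```

```bash
python3 -m handwheel '[{"dx":30,"dy":-28,"dz":-30,"ax":0,"ay":0,"az":-7,"fingers":0},{"dx":60,"dy":-57,"dz":-60,"ax":0,"ay":0,"az":-15,"fingers":0},{"dx":95,"dy":-90,"dz":-75,"ax":0,"ay":0,"az":-23,"fingers":0},{"dx":130,"dy":-124,"dz":-90,"ax":0,"ay":0,"az":-31,"fingers":0},{"dx":165,"dy":-157,"dz":-100,"ax":0,"ay":0,"az":-39,"fingers":0},{"dx":200,"dy":-190,"dz":-110,"ax":0,"ay":0,"az":-47,"fingers":0},{"dx":235,"dy":-223,"dz":-120,"ax":0,"ay":0,"az":-55,"fingers":0},{"dx":270,"dy":-257,"dz":-120,"ax":0,"ay":0,"az":-63,"fingers":0},{"dx":300,"dy":-285,"dz":-120,"ax":0,"ay":0,"az":-70,"fingers":0},{"dx":320,"dy":-304,"dz":-120,"ax":0,"ay":0,"az":-76.4,"fingers":0}]'
python3 - <<'E'
from h import *
from scipy.spatial.transform import Rotation as Ro
s=r.read_state(); print(s["t"],s["ee_pos"],s["joints"],Ro.from_rotvec(s["eef_rot"]).as_matrix().round(3))
E
```

```text
t: 1.1
ee_pos: [0.3754, -0.1857, 0.3513]
eef_rot: [-2.214, -2.229, -0.001]
ft_force: [-0.2, 0.2, 0.1]
grip_width: 0.999
gripper_force: 0.0
1.1 [ 0.37540057 -0.18567474  0.35125369] [-6.26570124e-01 -1.49022755e-02  1.56264404e+00  8.75342810e-04
  1.59393868e+00 -6.33117893e-01] [[-0.007  1.     0.   ]
 [ 1.     0.007  0.001]
 [ 0.001  0.    -1.   ]]
```

```bash
python3 -m handwheel '[{"dx":35,"dy":20,"dz":0,"ax":0,"ay":0,"az":0,"fingers":0},{"dx":70,"dy":45,"dz":0,"ax":0,"ay":0,"az":0,"fingers":0},{"dx":100,"dy":75,"dz":0,"ax":0,"ay":0,"az":0,"fingers":0},{"dx":115,"dy":75,"dz":0,"ax":0,"ay":0,"az":0,"fingers":0},{"dx":115,"dy":75,"dz":0,"ax":0,"ay":0,"az":0,"fingers":0},{"dx":115,"dy":75,"dz":0,"ax":0,"ay":0,"az":0,"fingers":0}]'
python3 - <<'E'
from h import *
import pickle
from scipy.spatial.transform import Rotation as Ro
s=r.read_state(); print(s["ee_pos"],Ro.from_rotvec(s["eef_rot"]).as_matrix().round(3))
i=eyes.camera_info("wrist"); im=eyes.grab_frame("wrist")[:,:,::-1]; pickle.dump(i,open("w1.pkl","wb"))
cv2.imwrite("pics/w1.png",im); print(-i["R"].T@i["t"])
E
```

```text
t: 1.7
ee_pos: [0.4494, -0.0737, 0.351]
eef_rot: [-2.221, -2.222, 0.002]
ft_force: [-0.3, -1.2, -0.5]
grip_width: 0.993
gripper_force: 0.0
[ 0.44935319 -0.07367502  0.35100215] [[-0.     1.    -0.001]
 [ 1.     0.    -0.001]
 [-0.001 -0.001 -1.   ]]
[0.44965326 0.00134751 0.49282724]
```

View pics/w1.png

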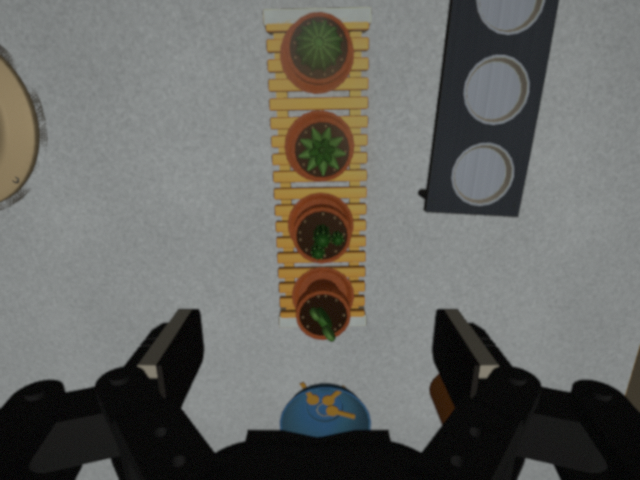

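The wrist view shows ball (319,50), rosette (320,146), column (320,230) and paddle (322,305) in a straight row. The black dishes are at upper right.

Run:
```python
from h import *
import pickle
from scipy.optimize import least_squares
info=pickle.load(open("w1.pkl","rb")); im=cv2.imread("pics/w1.png")
H,S,V=cv2.split(cv2.cvtColor(im,cv2.COLOR_BGR2HSV))
m=(((H<12)|(H>172))&(S>100)|((V<75)|((H>35)&(H<85)&(S>80)))).astype(np.uint8)
m[:, :270]=0;m[:,375:]=0;m[345:]=0
m=cv2.morphologyEx(m,cv2.MORPH_OPEN,np.ones((5,5),np.uint8))
cs,_=cv2.findContours(m,cv2.RETR_EXTERNAL,cv2.CHAIN_APPROX_NONE)
def fr(P,r,sel):
    c=P[:,:2].mean(0)
    for _ in range(4):
        a=P[:,:2]-c; k=a[:,1]*sel>0.2*np.abs(a[:,0])
        c=least_squares(lambda c:np.hypot(*(P[k,:2]-c).T)-r,c,loss="soft_l1",f_scale=.001).x
    return c,np.abs(np.hypot(*(P[k,:2]-c).T)-r).mean()
for c in cs:
    if cv2.contourArea(c)<800: continue
    p=c[:,0]; print(cv2.boundingRect(c),"saucer near",fr(ray(info,p,.062),.038,1),"rim far",fr(ray(info,p,.109),.030,-1))
m=(im.max(2)<95).astype(np.uint8); m[:,:400]=0; m[225:]=0
cs,h=cv2.findContours(m,cv2.RETR_CCOMP,cv2.CHAIN_APPROX_NONE)
for c,hh in zip(cs,h[0]):
    if hh[3]>=0 and cv2.contourArea(c)>500: print("dish",fitc(ray(info,c[:,0],.06)))
```

```text
(293, 267, 60, 73) saucer near (array([ 0.45517395, -0.20610251]), np.float64(0.0011347844255456983)) rim far (array([ 0.45491518, -0.20161523]), np.float64(0.001016362843746739))
(289, 194, 63, 68) saucer near (array([ 0.45219981, -0.11887303]), np.float64(0.0008568834148961929)) rim far (array([ 0.45328769, -0.11063949]), np.float64(0.0010874685526098046))
(286, 111, 67, 70) saucer near (array([ 0.44973145, -0.03170743]), np.float64(0.0016042048018572975)) rim far (array([ 0.45075711, -0.02775087]), np.float64(0.0005706151471086828))
(281, 15, 72, 78) saucer near (array([0.4495274 , 0.05551002]), np.float64(0.0023761040426181017)) rim far (array([0.44831047, 0.052694  ]), np.float64(0.00040512207118590645))
dish (array([ 0.62990076, -0.05849458]), np.float64(0.03493358965808351))
dish (array([0.63432718, 0.02924474]), np.float64(0.034842691275070434))
```

Run:
```python
from h import *
import pickle
info=pickle.load(open("w1.pkl","rb")); im=cv2.imread("pics/w1.png")
H,S,V=cv2.split(cv2.cvtColor(im,cv2.COLOR_BGR2HSV))
m=((V<85)|((H>35)&(H<85)&(S>80))).astype(np.uint8)
m[:, :285]=0;m[:,360:]=0;m[345:]=0
m=cv2.morphologyEx(m,cv2.MORPH_CLOSE,np.ones((5,5),np.uint8));m=cv2.morphologyEx(m,cv2.MORPH_OPEN,np.ones((9,9),np.uint8))
cs,_=cv2.findContours(m,cv2.RETR_EXTERNAL,cv2.CHAIN_APPROX_NONE)
for c in cs:
    if cv2.contourArea(c)>400: print(cv2.boundingRect(c),fitc(ray(info,cv2.convexHull(c)[:,0],.104)))
cv2.imwrite("pics/w1c.png",cv2.resize(im[180:350,260:380],None,fy=3.5,fx=3.5,interpolation=cv2.INTER_CUBIC))
```

```text
(300, 280, 47, 58) (array([ 0.45510767, -0.19855809]), np.float64(0.03132987360351385))
(297, 205, 50, 54) (array([ 0.45308533, -0.1116176 ]), np.float64(0.028231969405913552))
(295, 123, 54, 54) (array([ 0.45299573, -0.02934617]), np.float64(0.025913978772559684))
(291, 17, 57, 61) (array([0.45000083, 0.06128606]), np.float64(0.025814505291186916))
```

View pics/w1c.png

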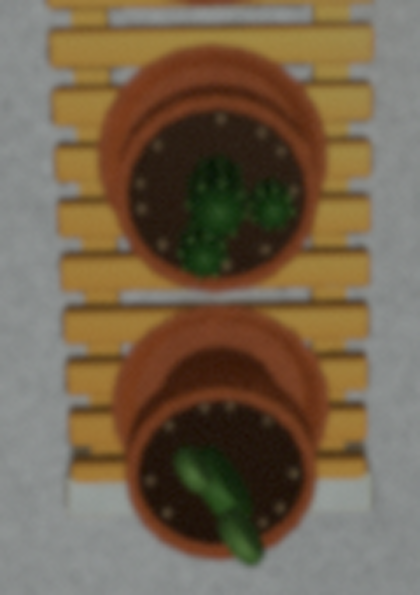

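The crop shows the column rim ellipse centred at about (323,234) and the paddle rim at (323,315), full-frame.

Run:
```python
from h import *
import pickle
info=pickle.load(open("w1.pkl","rb"))
print(ray(info,[[323.1,234.3],[323.4,314.6]],.109))
s=r.read_state();print(s["ee_pos"],s["t"])
```

```text
[[ 0.45486627 -0.11259638  0.109     ]
 [ 0.4556441  -0.20288806  0.109     ]]
[ 0.44925909 -0.0741071   0.35112082] 1.75
```

```bash
python3 -m handwheel '[{"dx":-30,"dy":2,"dz":20,"ax":0,"ay":0,"az":0,"fingers":0},{"dx":-65,"dy":4,"dz":55,"ax":0,"ay":0,"az":0,"fingers":0},{"dx":-95,"dy":6,"dz":90,"ax":0,"ay":0,"az":0,"fingers":0},{"dx":-119,"dy":6,"dz":125,"ax":0,"ay":0,"az":0,"fingers":0},{"dx":-129,"dy":6,"dz":150,"ax":0,"ay":0,"az":0,"fingers":0},{"dx":-129,"dy":6,"dz":150,"ax":0,"ay":0,"az":0,"fingers":0},{"dx":-129,"dy":6,"dz":150,"ax":0,"ay":0,"az":0,"fingers":0}]'
cat > look.py <<'E'
from h import *
import sys,pickle
n=sys.argv[1]; s=r.read_state(); i=eyes.camera_info("wrist"); im=np.ascontiguousarray(eyes.grab_frame("wrist")[:,:,::-1]); pickle.dump(i,open(n+".pkl","wb"))
cv2.imwrite(f"pics/{n}.png",im); print(s["ee_pos"])
E
python3 look.py w2
```

```text
t: 2.45
ee_pos: [0.4552, -0.2033, 0.2017]
eef_rot: [-2.224, -2.218, -0.0]
ft_force: [0.2, 0.3, 0.0]
grip_width: 0.999
gripper_force: 0.0
[ 0.45518056 -0.20325135  0.20170039]
```

View pics/w2.png

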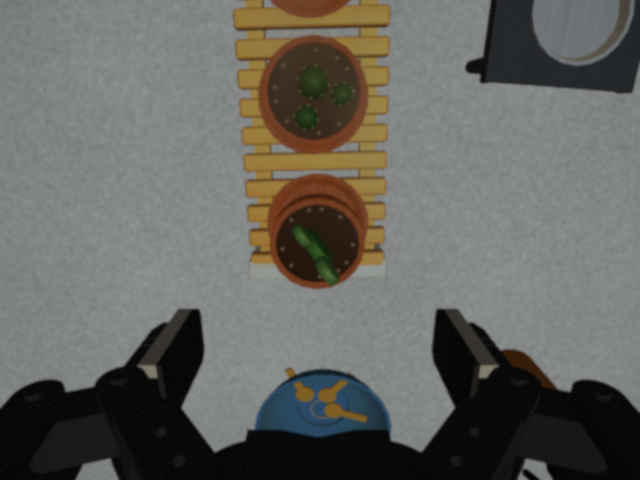

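The view shows the paddle rim centred at about (319,241) and the column rim at about (314,93).

Run:
```python
from h import *
import pickle
info=pickle.load(open("w2.pkl","rb"))
print(ray(info,[[319,241.5],[319,195],[319,288],[271,240],[367,240]],.109))
print(ray(info,[[314,93],[314,38],[314,148]],.109))
```

```text
[[ 0.45622584 -0.20241935  0.109     ]
 [ 0.45625821 -0.17322736  0.109     ]
 [ 0.45619209 -0.23381162  0.109     ]
 [ 0.42647959 -0.20138613  0.109     ]
 [ 0.48597452 -0.20150523  0.109     ]]
[[ 0.45353162 -0.11541049  0.109     ]
 [ 0.45365757 -0.08707708  0.109     ]
 [ 0.45339359 -0.14562708  0.109     ]]
```

```bash
python3 -m handwheel '[{"dx":0,"dy":1,"dz":30,"ax":0,"ay":0,"az":0,"fingers":0},{"dx":0,"dy":1,"dz":65,"ax":0,"ay":0,"az":0,"fingers":0},{"dx":0,"dy":1,"dz":95,"ax":0,"ay":0,"az":0,"fingers":0},{"dx":0,"dy":1,"dz":115,"ax":0,"ay":0,"az":0,"fingers":0},{"dx":0,"dy":1,"dz":125,"ax":0,"ay":0,"az":0,"fingers":0},{"dx":0,"dy":1,"dz":125,"ax":0,"ay":0,"az":0,"fingers":0},{"dx":0,"dy":1,"dz":125,"ax":0,"ay":0,"az":0,"fingers":0}]'
python3 -m handwheel '[{"dx":0,"dy":0,"dz":0,"ax":0,"ay":0,"az":0,"fingers":0.15},{"dx":0,"dy":0,"dz":0,"ax":0,"ay":0,"az":0,"fingers":0.25},{"dx":0,"dy":0,"dz":0,"ax":0,"ay":0,"az":0,"fingers":0.3},{"dx":0,"dy":0,"dz":0,"ax":0,"ay":0,"az":0,"fingers":0.4},{"dx":0,"dy":0,"dz":0,"ax":0,"ay":0,"az":0,"fingers":0.6},{"dx":0,"dy":0,"dz":0,"ax":0,"ay":0,"az":0,"fingers":0.8},{"dx":0,"dy":0,"dz":0,"ax":0,"ay":0,"az":0,"fingers":0.8},{"dx":0,"dy":0,"dz":0,"ax":0,"ay":0,"az":0,"fingers":0.8}]'; python3 look.py w3
```

```text
t: 3.2
ee_pos: [0.4579, -0.2029, 0.0778]
eef_rot: [2.219, 2.219, 0.001]
ft_force: [0.2, 0.6, 0.0]
grip_width: 0.999
gripper_force: 0.0
t: 4.0
ee_pos: [0.456, -0.2026, 0.0775]
eef_rot: [-2.222, -2.221, 0.002]
ft_force: [-4.1, 1.2, 8.6]
grip_width: 0.686
gripper_force: 62.6
[ 0.45601426 -0.20259484  0.07746006]
```

View pics/w3.png

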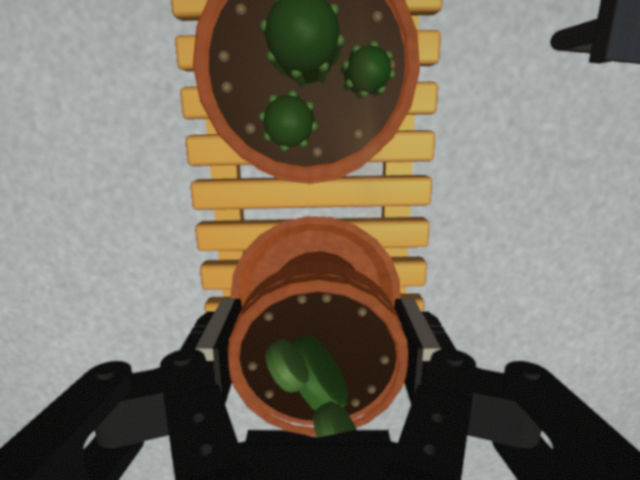

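Paddle is gripped at the rim, which is centred at about (318,352) between the pads. Now I'll lift it and carry it to the left-end dish.

```bash
python3 -m handwheel '[{"dx":0,"dy":0,"dz":-8,"ax":0,"ay":0,"az":0,"fingers":0.8},{"dx":0,"dy":0,"dz":-25,"ax":0,"ay":0,"az":0,"fingers":0.8},{"dx":0,"dy":0,"dz":-50,"ax":0,"ay":0,"az":0,"fingers":0.8},{"dx":0,"dy":0,"dz":-80,"ax":0,"ay":0,"az":0,"fingers":0.8},{"dx":0,"dy":0,"dz":-110,"ax":0,"ay":0,"az":0,"fingers":0.8},{"dx":8,"dy":4,"dz":-135,"ax":0,"ay":0,"az":0,"fingers":0.8},{"dx":25,"dy":12,"dz":-148,"ax":0,"ay":0,"az":0,"fingers":0.8},{"dx":50,"dy":24,"dz":-150,"ax":0,"ay":0,"az":0,"fingers":0.8},{"dx":80,"dy":38,"dz":-150,"ax":0,"ay":0,"az":0,"fingers":0.8},{"dx":112,"dy":53,"dz":-150,"ax":0,"ay":0,"az":0,"fingers":0.8}]'
python3 -m handwheel '[{"dx":33,"dy":15,"dz":0,"ax":0,"ay":0,"az":0,"fingers":0.8},{"dx":67,"dy":30,"dz":0,"ax":0,"ay":0,"az":0,"fingers":0.8},{"dx":102,"dy":46,"dz":0,"ax":0,"ay":0,"az":0,"fingers":0.8},{"dx":137,"dy":62,"dz":0,"ax":0,"ay":0,"az":0,"fingers":0.8},{"dx":172,"dy":78,"dz":0,"ax":0,"ay":0,"az":0,"fingers":0.8},{"dx":207,"dy":95,"dz":0,"ax":0,"ay":0,"az":0,"fingers":0.8},{"dx":240,"dy":110,"dz":0,"ax":0,"ay":0,"az":0,"fingers":0.8},{"dx":270,"dy":123,"dz":0,"ax":0,"ay":0,"az":0,"fingers":0.8},{"dx":288,"dy":131,"dz":0,"ax":0,"ay":0,"az":0,"fingers":0.8},{"dx":295,"dy":135,"dz":0,"ax":0,"ay":0,"az":0,"fingers":0.8}]'
python3 -m handwheel '[{"dx":0,"dy":0,"dz":0,"ax":0,"ay":0,"az":0,"fingers":0.8},{"dx":0,"dy":0,"dz":0,"ax":0,"ay":0,"az":0,"fingers":0.8}]'; python3 look.py w4
```

```text
t: 5.05
ee_pos: [0.5102, -0.0896, 0.2267]
eef_rot: [2.223, 2.219, 0.001]
ft_force: [-0.0, -0.5, -2.0]
grip_width: 0.685
gripper_force: 64.8
t: 6.05
ee_pos: [0.6453, 0.2068, 0.2255]
eef_rot: [-2.219, -2.223, -0.001]
ft_force: [-0.2, -0.3, -0.9]
grip_width: 0.681
gripper_force: 64.8
t: 6.25
ee_pos: [0.6444, 0.2035, 0.226]
eef_rot: [2.223, 2.22, -0.002]
ft_force: [0.1, 0.1, -2.1]
grip_width: 0.682
gripper_force: 64.8
[0.64442638 0.20347754 0.22603703]
```

View pics/w4.png

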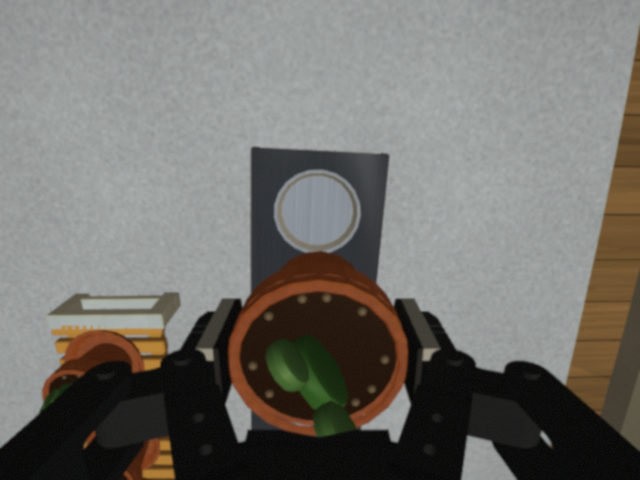

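The pot sits the same in the grip. The target dish is at about (317,212) and the pot rim centre at about (318,352).

Run:
```python
from h import *
import pickle
info=pickle.load(open("w4.pkl","rb")); im=cv2.imread("pics/w4.png")
m=(im.max(2)<110).astype(np.uint8); m[:150]=0;m[:,:255]=0;m[:,375:]=0;m[256:]=0
cs,h=cv2.findContours(m,cv2.RETR_CCOMP,cv2.CHAIN_APPROX_NONE)
for c,hh in zip(cs,h[0]):
    if cv2.contourArea(c)>500: print(hh[3],cv2.boundingRect(c),fitc(ray(info,c[:,0],.06)))
z=.109+.226-.0775
print(ray(info,[[318,291-12],[318,433],[318,352],[229,350],[408,350]],z))
```

```text
-1 (255, 150, 120, 106) (array([0.64164496, 0.21027377]), np.float64(0.05141491944507605))
2 (273, 169, 89, 84) (array([0.64381481, 0.20530425]), np.float64(0.034633392610230095))
[[0.64482422 0.23170116 0.2575    ]
 [0.64482419 0.17370311 0.2575    ]
 [0.644824   0.20635933 0.2575    ]
 [0.61626114 0.20699831 0.2575    ]
 [0.67369468 0.20701758 0.2575    ]]
```

```bash
python3 -m handwheel '[{"dx":2,"dy":0,"dz":15,"ax":0,"ay":0,"az":0,"fingers":0.8},{"dx":2,"dy":0,"dz":45,"ax":0,"ay":0,"az":0,"fingers":0.8},{"dx":2,"dy":0,"dz":80,"ax":0,"ay":0,"az":0,"fingers":0.8},{"dx":2,"dy":0,"dz":110,"ax":0,"ay":0,"az":0,"fingers":0.8},{"dx":2,"dy":0,"dz":128,"ax":0,"ay":0,"az":0,"fingers":0.8},{"dx":2,"dy":0,"dz":138,"ax":0,"ay":0,"az":0,"fingers":0.8},{"dx":2,"dy":0,"dz":142,"ax":0,"ay":0,"az":0,"fingers":0.8},{"dx":2,"dy":0,"dz":144,"ax":0,"ay":0,"az":0,"fingers":0.8},{"dx":2,"dy":0,"dz":145,"ax":0,"ay":0,"az":0,"fingers":0.8},{"dx":2,"dy":0,"dz":145,"ax":0,"ay":0,"az":0,"fingers":0.8}]'
python3 -m handwheel '[{"dx":0,"dy":0,"dz":1,"ax":0,"ay":0,"az":0,"fingers":0.8},{"dx":0,"dy":0,"dz":2,"ax":0,"ay":0,"az":0,"fingers":0.8},{"dx":0,"dy":0,"dz":3,"ax":0,"ay":0,"az":0,"fingers":0.8},{"dx":0,"dy":0,"dz":3,"ax":0,"ay":0,"az":0,"fingers":0.8}]'
```

```text
t: 7.3
ee_pos: [0.6455, 0.2065, 0.0824]
eef_rot: [2.221, 2.22, 0.002]
ft_force: [0.0, 0.3, -2.1]
grip_width: 0.687
gripper_force: 64.9
t: 7.7
ee_pos: [0.6448, 0.2064, 0.0781]
eef_rot: [-2.222, -2.221, 0.0]
ft_force: [0.0, 0.3, -3.2]
grip_width: 0.685
gripper_force: 64.9
```

```bash
python3 -m handwheel '[{"dx":0,"dy":0,"dz":0.5,"ax":0,"ay":0,"az":0,"fingers":0.8},{"dx":0,"dy":0,"dz":1,"ax":0,"ay":0,"az":0,"fingers":0.8},{"dx":0,"dy":0,"dz":1,"ax":0,"ay":0,"az":0,"fingers":0.8}]'
python3 -m handwheel '[{"dx":0,"dy":0,"dz":0.5,"ax":0,"ay":0,"az":0,"fingers":0.8},{"dx":0,"dy":0,"dz":1,"ax":0,"ay":0,"az":0,"fingers":0.8},{"dx":0,"dy":0,"dz":1,"ax":0,"ay":0,"az":0,"fingers":0.8}]'
```

```text
t: 8.0
ee_pos: [0.6448, 0.2064, 0.0772]
eef_rot: [-2.222, -2.221, 0.0]
ft_force: [0.4, 0.4, -2.5]
grip_width: 0.68
gripper_force: 64.9
t: 8.3
ee_pos: [0.6449, 0.2064, 0.0766]
eef_rot: [2.222, 2.221, 0.0]
ft_force: [-0.7, -0.5, -0.4]
grip_width: 0.681
gripper_force: 65.1
```

```bash
python3 -m handwheel '[{"dx":0,"dy":0,"dz":0.4,"ax":0,"ay":0,"az":0,"fingers":0.8},{"dx":0,"dy":0,"dz":0.8,"ax":0,"ay":0,"az":0,"fingers":0.8},{"dx":0,"dy":0,"dz":0.8,"ax":0,"ay":0,"az":0,"fingers":0.8}]'
```

```text
t: 8.6
ee_pos: [0.6449, 0.2064, 0.0766]
eef_rot: [2.222, 2.22, 0.001]
ft_force: [-2.1, -0.8, 4.9]
grip_width: 0.688
gripper_force: 65.6
```

```bash
python3 -m handwheel '[{"dx":0,"dy":0,"dz":0,"ax":0,"ay":0,"az":0,"fingers":0.3},{"dx":0,"dy":0,"dz":0,"ax":0,"ay":0,"az":0,"fingers":0.2},{"dx":0,"dy":0,"dz":0,"ax":0,"ay":0,"az":0,"fingers":0.1},{"dx":0,"dy":0,"dz":0,"ax":0,"ay":0,"az":0,"fingers":0},{"dx":0,"dy":0,"dz":0,"ax":0,"ay":0,"az":0,"fingers":0},{"dx":0,"dy":0,"dz":0,"ax":0,"ay":0,"az":0,"fingers":0}]'
python3 -m handwheel '[{"dx":0,"dy":0,"dz":-10,"ax":0,"ay":0,"az":0,"fingers":0},{"dx":0,"dy":0,"dz":-35,"ax":0,"ay":0,"az":0,"fingers":0},{"dx":0,"dy":0,"dz":-70,"ax":0,"ay":0,"az":0,"fingers":0},{"dx":0,"dy":0,"dz":-110,"ax":0,"ay":0,"az":0,"fingers":0},{"dx":-20,"dy":-12,"dz":-140,"ax":0,"ay":0,"az":0,"fingers":0},{"dx":-50,"dy":-30,"dz":-150,"ax":0,"ay":0,"az":0,"fingers":0},{"dx":-85,"dy":-50,"dz":-150,"ax":0,"ay":0,"az":0,"fingers":0},{"dx":-120,"dy":-71,"dz":-150,"ax":0,"ay":0,"az":0,"fingers":0},{"dx":-155,"dy":-92,"dz":-150,"ax":0,"ay":0,"az":0,"fingers":0},{"dx":-190,"dy":-113,"dz":-150,"ax":0,"ay":0,"az":0,"fingers":0}]'
python3 -m handwheel '[{"dx":-35,"dy":-21,"dz":0,"ax":0,"ay":0,"az":0,"fingers":0},{"dx":-70,"dy":-42,"dz":0,"ax":0,"ay":0,"az":0,"fingers":0},{"dx":-100,"dy":-60,"dz":5,"ax":0,"ay":0,"az":0,"fingers":0},{"dx":-123,"dy":-73,"dz":15,"ax":0,"ay":0,"az":0,"fingers":0},{"dx":-132,"dy":-78,"dz":25,"ax":0,"ay":0,"az":0,"fingers":0},{"dx":-132,"dy":-78,"dz":25,"ax":0,"ay":0,"az":0,"fingers":0},{"dx":-132,"dy":-78,"dz":25,"ax":0,"ay":0,"az":0,"fingers":0}]'; python3 look.py w5
python3 - <<'E'
from h import *
a=eyes.grab_frame("top")[:,:,::-1][180:320,190:470]; b=cv2.imread("pics/w5.png")
a=cv2.resize(a,(640,320),interpolation=cv2.INTER_CUBIC)
cv2.imwrite("pics/c5.png",cv2.resize(np.vstack([a,b]),(480,600)))
E
```

```text
t: 9.2
ee_pos: [0.6449, 0.2064, 0.0753]
eef_rot: [-2.222, -2.221, 0.0]
ft_force: [-0.1, 0.0, -0.0]
grip_width: 0.998
gripper_force: 0.0
t: 10.2
ee_pos: [0.5309, 0.0153, 0.2265]
eef_rot: [2.22, 2.22, 0.001]
ft_force: [-0.1, 0.0, 1.2]
grip_width: 0.996
gripper_force: 0.0
t: 10.9
ee_pos: [0.4542, -0.1149, 0.2007]
eef_rot: [2.222, 2.221, 0.002]
ft_force: [0.3, -0.1, 0.0]
grip_width: 1.001
gripper_force: 0.0
[ 0.45423068 -0.11486936  0.20072918]
```

View pics/c5.png

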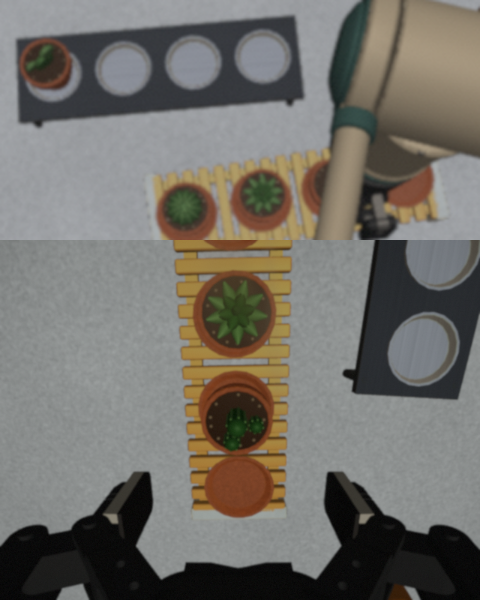

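Paddle stands in the left dish. The column rim is at about (316,240) in the wrist frame.

```bash
cat > rim.py <<'E'
from h import *
import sys,pickle
n=sys.argv[1]; info=pickle.load(open(n+".pkl","rb")); im=cv2.imread(f"pics/{n}.png")
# front (lower) rim outline: terracotta/soil blob, bottom edge and horizontal extremes below its middle
H,S,V=cv2.split(cv2.cvtColor(im,cv2.COLOR_BGR2HSV))
m=((H<10)|(H>172))&(S>110); 
for col in (308,312,316,320,324):
    c=np.flatnonzero(m[:,col]); d=np.split(c,np.flatnonzero(np.diff(c)>1)+1)
    print(col,[(int(a[0]),int(a[-1])) for a in d if len(a)>3])
for row in (230,240,250):
    c=np.flatnonzero(m[row,230:400])+230; print(row,c.min(),c.max(),ray(info,[[c.min(),row],[c.max(),row]],.109)[:,0].mean())
E
python3 rim.py w5; python3 rim.py w2
```

```text
308 []
312 []
316 [(346, 349)]
320 [(313, 316)]
324 []
230 285 359 0.4572042543535392
240 271 359 0.45290159469038593
250 285 356 0.4563111101007787
308 []
312 []
316 []
320 []
324 []
230 285 360 0.4583875810261685
240 272 361 0.4546761318513457
250 304 361 0.4646529395967499
```

```bash
sed -i 's/^m=.*/b,g,rr=[x.astype(int) for x in cv2.split(im)]; m=(rr-g>28)\&(g-b<45)/' rim.py; python3 rim.py w5; echo; python3 rim.py w2
```

```text
308 [(0, 13), (41, 48), (143, 157), (175, 202), (282, 368)]
312 [(0, 13), (41, 47), (144, 157), (175, 202), (281, 369)]
316 [(0, 13), (41, 47), (144, 157), (175, 201), (281, 369)]
320 [(0, 12), (41, 48), (144, 157), (175, 202), (279, 369)]
324 [(0, 12), (42, 48), (143, 154), (176, 202), (278, 369)]
230 265 364 0.45260787260343394
240 268 364 0.45351940360491444
250 249 361 0.446654641065924

308 [(0, 17), (36, 42), (139, 153), (175, 205), (281, 287)]
312 [(0, 17), (35, 42), (139, 153), (174, 205), (281, 287)]
316 [(0, 17), (35, 42), (139, 153), (174, 204), (282, 288)]
320 [(0, 16), (36, 43), (138, 152), (174, 205), (281, 287)]
324 [(0, 15), (37, 43), (138, 152), (174, 205), (282, 287)]
230 252 366 0.45007180016347903
240 250 383 0.45467315302846933
250 270 364 0.4549691805689622
```

```bash
python3 -m handwheel '[{"dx":2,"dy":-1,"dz":30,"ax":0,"ay":0,"az":0,"fingers":0},{"dx":2,"dy":-1,"dz":65,"ax":0,"ay":0,"az":0,"fingers":0},{"dx":2,"dy":-1,"dz":95,"ax":0,"ay":0,"az":0,"fingers":0},{"dx":2,"dy":-1,"dz":115,"ax":0,"ay":0,"az":0,"fingers":0},{"dx":2,"dy":-1,"dz":124,"ax":0,"ay":0,"az":0,"fingers":0},{"dx":2,"dy":-1,"dz":124,"ax":0,"ay":0,"az":0,"fingers":0},{"dx":2,"dy":-1,"dz":124,"ax":0,"ay":0,"az":0,"fingers":0}]'
python3 -m handwheel '[{"dx":0,"dy":0,"dz":0,"ax":0,"ay":0,"az":0,"fingers":0.15},{"dx":0,"dy":0,"dz":0,"ax":0,"ay":0,"az":0,"fingers":0.25},{"dx":0,"dy":0,"dz":0,"ax":0,"ay":0,"az":0,"fingers":0.3},{"dx":0,"dy":0,"dz":0,"ax":0,"ay":0,"az":0,"fingers":0.4},{"dx":0,"dy":0,"dz":0,"ax":0,"ay":0,"az":0,"fingers":0.6},{"dx":0,"dy":0,"dz":0,"ax":0,"ay":0,"az":0,"fingers":0.8},{"dx":0,"dy":0,"dz":0,"ax":0,"ay":0,"az":0,"fingers":0.8},{"dx":0,"dy":0,"dz":0,"ax":0,"ay":0,"az":0,"fingers":0.8}]'; python3 look.py w6
python3 - <<'E'
import cv2,numpy as np
for n in("w3","w6"):
    im=cv2.imread(f"pics/{n}.png"); b,g,rr=[x.astype(int) for x in cv2.split(im)]; m=(rr-g>28)&(g-b<45)
    c=np.flatnonzero(m[200:445,300])+200; d=np.split(c,np.flatnonzero(np.diff(c)>1)+1); print(n,[(a[0],a[-1]) for a in d if len(a)>3])
E
```

```text
t: 11.7
ee_pos: [0.4538, -0.1134, 0.0773]
eef_rot: [2.22, 2.22, 0.001]
ft_force: [-0.3, -0.8, -0.4]
grip_width: 0.998
gripper_force: 0.0
t: 12.5
ee_pos: [0.4531, -0.1137, 0.0778]
eef_rot: [2.221, 2.22, 0.001]
ft_force: [-1.9, 0.4, 7.7]
grip_width: 0.684
gripper_force: 62.8
[ 0.45308481 -0.11367824  0.07777649]
w3 [(np.int64(218), np.int64(294)), (np.int64(418), np.int64(433))]
w6 [(np.int64(221), np.int64(289))]
```

```bash
python3 -m handwheel '[{"dx":0,"dy":0,"dz":-8,"ax":0,"ay":0,"az":0,"fingers":0.8},{"dx":0,"dy":0,"dz":-25,"ax":0,"ay":0,"az":0,"fingers":0.8},{"dx":0,"dy":0,"dz":-50,"ax":0,"ay":0,"az":0,"fingers":0.8},{"dx":0,"dy":0,"dz":-80,"ax":0,"ay":0,"az":0,"fingers":0.8},{"dx":0,"dy":0,"dz":-110,"ax":0,"ay":0,"az":0,"fingers":0.8},{"dx":6,"dy":5,"dz":-135,"ax":0,"ay":0,"az":0,"fingers":0.8},{"dx":20,"dy":16,"dz":-148,"ax":0,"ay":0,"az":0,"fingers":0.8},{"dx":40,"dy":32,"dz":-150,"ax":0,"ay":0,"az":0,"fingers":0.8},{"dx":65,"dy":53,"dz":-150,"ax":0,"ay":0,"az":0,"fingers":0.8},{"dx":90,"dy":73,"dz":-150,"ax":0,"ay":0,"az":0,"fingers":0.8}]'
python3 -m handwheel '[{"dx":25,"dy":20,"dz":0,"ax":0,"ay":0,"az":0,"fingers":0.8},{"dx":50,"dy":40,"dz":0,"ax":0,"ay":0,"az":0,"fingers":0.8},{"dx":75,"dy":61,"dz":0,"ax":0,"ay":0,"az":0,"fingers":0.8},{"dx":100,"dy":81,"dz":0,"ax":0,"ay":0,"az":0,"fingers":0.8},{"dx":120,"dy":97,"dz":0,"ax":0,"ay":0,"az":0,"fingers":0.8},{"dx":134,"dy":108,"dz":0,"ax":0,"ay":0,"az":0,"fingers":0.8},{"dx":140,"dy":113,"dz":0,"ax":0,"ay":0,"az":0,"fingers":0.8},{"dx":140,"dy":113,"dz":0,"ax":0,"ay":0,"az":0,"fingers":0.8},{"dx":140,"dy":113,"dz":0,"ax":0,"ay":0,"az":0,"fingers":0.8},{"dx":140,"dy":113,"dz":0,"ax":0,"ay":0,"az":0,"fingers":0.8}]'; python3 look.py w7
```

```text
t: 13.55
ee_pos: [0.5263, -0.0228, 0.2272]
eef_rot: [2.222, 2.219, 0.001]
ft_force: [0.9, -0.2, -1.0]
grip_width: 0.684
gripper_force: 64.5
t: 14.55
ee_pos: [0.6381, 0.1155, 0.2267]
eef_rot: [2.223, 2.22, -0.001]
ft_force: [-0.3, -0.2, -1.6]
grip_width: 0.685
gripper_force: 64.5
[0.63813348 0.11551563 0.22668272]
```

View pics/w7.png

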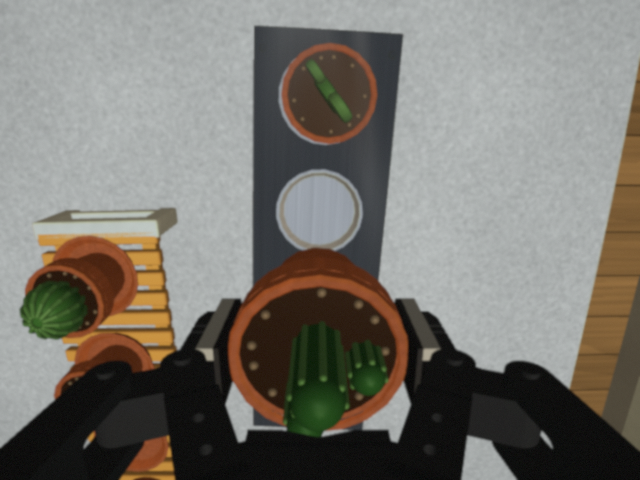

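Paddle is upright in its dish at (330,93). The next dish is at (319,210), centred ahead of the held pot. Lowering column now.

```bash
python3 -m handwheel '[{"dx":1,"dy":0.5,"dz":15,"ax":0,"ay":0,"az":0,"fingers":0.8},{"dx":1,"dy":0.5,"dz":45,"ax":0,"ay":0,"az":0,"fingers":0.8},{"dx":1,"dy":0.5,"dz":80,"ax":0,"ay":0,"az":0,"fingers":0.8},{"dx":1,"dy":0.5,"dz":110,"ax":0,"ay":0,"az":0,"fingers":0.8},{"dx":1,"dy":0.5,"dz":128,"ax":0,"ay":0,"az":0,"fingers":0.8},{"dx":1,"dy":0.5,"dz":138,"ax":0,"ay":0,"az":0,"fingers":0.8},{"dx":1,"dy":0.5,"dz":143,"ax":0,"ay":0,"az":0,"fingers":0.8},{"dx":1,"dy":0.5,"dz":146,"ax":0,"ay":0,"az":0,"fingers":0.8},{"dx":1,"dy":0.5,"dz":147,"ax":0,"ay":0,"az":0,"fingers":0.8},{"dx":1,"dy":0.5,"dz":147,"ax":0,"ay":0,"az":0,"fingers":0.8}]'
python3 -m handwheel '[{"dx":0,"dy":0,"dz":0.5,"ax":0,"ay":0,"az":0,"fingers":0.8},{"dx":0,"dy":0,"dz":1,"ax":0,"ay":0,"az":0,"fingers":0.8},{"dx":0,"dy":0,"dz":1.5,"ax":0,"ay":0,"az":0,"fingers":0.8},{"dx":0,"dy":0,"dz":1.5,"ax":0,"ay":0,"az":0,"fingers":0.8}]'
python3 -m handwheel '[{"dx":0,"dy":0,"dz":0.4,"ax":0,"ay":0,"az":0,"fingers":0.8},{"dx":0,"dy":0,"dz":0.8,"ax":0,"ay":0,"az":0,"fingers":0.8},{"dx":0,"dy":0,"dz":0.8,"ax":0,"ay":0,"az":0,"fingers":0.8}]'
```

```text
t: 15.6
ee_pos: [0.6399, 0.1174, 0.0804]
eef_rot: [2.221, 2.22, 0.002]
ft_force: [-0.1, 0.1, -1.8]
grip_width: 0.687
gripper_force: 64.6
t: 16.0
ee_pos: [0.6393, 0.1175, 0.078]
eef_rot: [2.222, 2.221, -0.0]
ft_force: [-0.5, -0.4, -0.5]
grip_width: 0.688
gripper_force: 64.6
t: 16.3
ee_pos: [0.6392, 0.1174, 0.077]
eef_rot: [-2.222, -2.221, 0.0]
ft_force: [-0.9, 0.6, -0.8]
grip_width: 0.689
gripper_force: 64.6
```

```bash
python3 -m handwheel '[{"dx":0,"dy":0,"dz":0.4,"ax":0,"ay":0,"az":0,"fingers":0.8},{"dx":0,"dy":0,"dz":0.8,"ax":0,"ay":0,"az":0,"fingers":0.8},{"dx":0,"dy":0,"dz":0.8,"ax":0,"ay":0,"az":0,"fingers":0.8}]'
```

```text
t: 16.6
ee_pos: [0.6393, 0.1175, 0.0769]
eef_rot: [2.222, 2.221, 0.0]
ft_force: [-0.9, -1.0, 1.9]
grip_width: 0.686
gripper_force: 64.8
```

```bash
python3 -m handwheel '[{"dx":0,"dy":0,"dz":0,"ax":0,"ay":0,"az":0,"fingers":0.3},{"dx":0,"dy":0,"dz":0,"ax":0,"ay":0,"az":0,"fingers":0.2},{"dx":0,"dy":0,"dz":0,"ax":0,"ay":0,"az":0,"fingers":0.1},{"dx":0,"dy":0,"dz":0,"ax":0,"ay":0,"az":0,"fingers":0},{"dx":0,"dy":0,"dz":0,"ax":0,"ay":0,"az":0,"fingers":0},{"dx":0,"dy":0,"dz":0,"ax":0,"ay":0,"az":0,"fingers":0}]'
python3 -m handwheel '[{"dx":0,"dy":0,"dz":-10,"ax":0,"ay":0,"az":0,"fingers":0},{"dx":0,"dy":0,"dz":-35,"ax":0,"ay":0,"az":0,"fingers":0},{"dx":0,"dy":0,"dz":-70,"ax":0,"ay":0,"az":0,"fingers":0},{"dx":0,"dy":0,"dz":-110,"ax":0,"ay":0,"az":0,"fingers":0},{"dx":-9,"dy":-12,"dz":-140,"ax":0,"ay":0,"az":0,"fingers":0},{"dx":-23,"dy":-30,"dz":-150,"ax":0,"ay":0,"az":0,"fingers":0},{"dx":-43,"dy":-56,"dz":-150,"ax":0,"ay":0,"az":0,"fingers":0},{"dx":-65,"dy":-85,"dz":-150,"ax":0,"ay":0,"az":0,"fingers":0},{"dx":-87,"dy":-114,"dz":-150,"ax":0,"ay":0,"az":0,"fingers":0},{"dx":-107,"dy":-140,"dz":-145,"ax":0,"ay":0,"az":0,"fingers":0}]'
python3 -m handwheel '[{"dx":-18,"dy":-23,"dz":5,"ax":0,"ay":0,"az":0,"fingers":0},{"dx":-30,"dy":-39,"dz":13,"ax":0,"ay":0,"az":0,"fingers":0},{"dx":-38,"dy":-49,"dz":20,"ax":0,"ay":0,"az":0,"fingers":0},{"dx":-38,"dy":-49,"dz":20,"ax":0,"ay":0,"az":0,"fingers":0},{"dx":-38,"dy":-49,"dz":20,"ax":0,"ay":0,"az":0,"fingers":0}]'; python3 look.py w8; python3 rim.py w8
```

```text
t: 17.2
ee_pos: [0.6393, 0.1174, 0.0763]
eef_rot: [2.222, 2.221, -0.0]
ft_force: [-0.7, -0.2, -0.5]
grip_width: 1.002
gripper_force: 0.0
t: 18.2
ee_pos: [0.4983, 0.0097, 0.2228]
eef_rot: [2.22, 2.219, 0.002]
ft_force: [-0.6, 0.2, 0.5]
grip_width: 1.001
gripper_force: 0.0
t: 18.7
ee_pos: [0.4511, -0.0273, 0.2019]
eef_rot: [2.222, 2.22, 0.002]
ft_force: [-0.3, 0.7, 0.1]
grip_width: 0.999
gripper_force: 0.0
[ 0.45113141 -0.02733743  0.20186584]
308 [(38, 43), (139, 151), (176, 206), (279, 286), (288, 367), (383, 435)]
312 [(37, 43), (140, 151), (176, 205), (280, 367), (382, 436)]
316 [(37, 43), (140, 151), (176, 204), (281, 367), (381, 436)]
320 [(37, 43), (139, 150), (176, 204), (284, 368), (380, 436)]
324 [(38, 44), (139, 150), (176, 205), (284, 367), (380, 436)]
230 263 383 0.45482195443999707
240 250 384 0.4511173482838182
250 274 366 0.45298449760331383
```

View pics/w8.png

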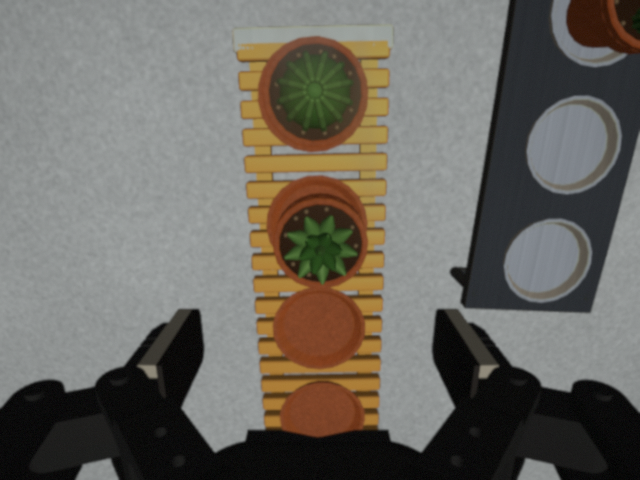

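Rosette rim is at about (320,243), with the ball at (313,93) and the vacated saucers undisturbed below.

```bash
python3 -m handwheel '[{"dx":1,"dy":1.5,"dz":30,"ax":0,"ay":0,"az":0,"fingers":0},{"dx":1,"dy":1.5,"dz":65,"ax":0,"ay":0,"az":0,"fingers":0},{"dx":1,"dy":1.5,"dz":95,"ax":0,"ay":0,"az":0,"fingers":0},{"dx":1,"dy":1.5,"dz":115,"ax":0,"ay":0,"az":0,"fingers":0},{"dx":1,"dy":1.5,"dz":125,"ax":0,"ay":0,"az":0,"fingers":0},{"dx":1,"dy":1.5,"dz":125,"ax":0,"ay":0,"az":0,"fingers":0},{"dx":1,"dy":1.5,"dz":125,"ax":0,"ay":0,"az":0,"fingers":0}]'
python3 -m handwheel '[{"dx":0,"dy":0,"dz":0,"ax":0,"ay":0,"az":0,"fingers":0.15},{"dx":0,"dy":0,"dz":0,"ax":0,"ay":0,"az":0,"fingers":0.25},{"dx":0,"dy":0,"dz":0,"ax":0,"ay":0,"az":0,"fingers":0.3},{"dx":0,"dy":0,"dz":0,"ax":0,"ay":0,"az":0,"fingers":0.4},{"dx":0,"dy":0,"dz":0,"ax":0,"ay":0,"az":0,"fingers":0.6},{"dx":0,"dy":0,"dz":0,"ax":0,"ay":0,"az":0,"fingers":0.8},{"dx":0,"dy":0,"dz":0,"ax":0,"ay":0,"az":0,"fingers":0.8},{"dx":0,"dy":0,"dz":0,"ax":0,"ay":0,"az":0,"fingers":0.8}]'; python3 look.py w9
cat > held.py <<'E'
import cv2,numpy as np,sys
for n in sys.argv[1:]:
    im=cv2.imread(f"pics/{n}.png"); b,g,rr=[x.astype(int) for x in cv2.split(im)]; m=(rr-g>28)&(g-b<45)
    for col in (285,318,350):
        c=np.flatnonzero(m[200:445,col])+200; d=np.split(c,np.flatnonzero(np.diff(c)>1)+1); print(n,col,[(int(a[0]),int(a[-1])) for a in d if len(a)>3])
E
python3 held.py w4 w7 w9
```

```text
t: 19.45
ee_pos: [0.453, -0.0264, 0.077]
eef_rot: [2.221, 2.22, 0.001]
ft_force: [-0.4, 0.1, -0.1]
grip_width: 1.001
gripper_force: 0.0
t: 20.25
ee_pos: [0.4528, -0.0266, 0.0778]
eef_rot: [2.221, 2.219, 0.003]
ft_force: [0.7, 0.7, 8.0]
grip_width: 0.686
gripper_force: 63.0
[ 0.45282515 -0.02662185  0.07778759]
w4 285 [(266, 298), (414, 430)]
w4 318 [(253, 291)]
w4 350 [(264, 298), (414, 417)]
w7 285 [(261, 294)]
w7 318 [(249, 287)]
w7 350 [(262, 293), (410, 426)]
w9 285 [(223, 297), (426, 430)]
w9 318 [(219, 292)]
w9 350 [(228, 298), (420, 430)]
```

```bash
python3 -m handwheel '[{"dx":0,"dy":0,"dz":-8,"ax":0,"ay":0,"az":0,"fingers":0.8},{"dx":0,"dy":0,"dz":-25,"ax":0,"ay":0,"az":0,"fingers":0.8},{"dx":0,"dy":0,"dz":-50,"ax":0,"ay":0,"az":0,"fingers":0.8},{"dx":0,"dy":0,"dz":-80,"ax":0,"ay":0,"az":0,"fingers":0.8},{"dx":0,"dy":0,"dz":-110,"ax":0,"ay":0,"az":0,"fingers":0.8},{"dx":2,"dy":7,"dz":-135,"ax":0,"ay":0,"az":0,"fingers":0.8},{"dx":6,"dy":20,"dz":-148,"ax":0,"ay":0,"az":0,"fingers":0.8},{"dx":12,"dy":40,"dz":-150,"ax":0,"ay":0,"az":0,"fingers":0.8},{"dx":20,"dy":65,"dz":-150,"ax":0,"ay":0,"az":0,"fingers":0.8},{"dx":28,"dy":90,"dz":-150,"ax":0,"ay":0,"az":0,"fingers":0.8}]'
python3 -m handwheel '[{"dx":8,"dy":25,"dz":0,"ax":0,"ay":0,"az":0,"fingers":0.8},{"dx":16,"dy":50,"dz":0,"ax":0,"ay":0,"az":0,"fingers":0.8},{"dx":22,"dy":70,"dz":0,"ax":0,"ay":0,"az":0,"fingers":0.8},{"dx":26,"dy":84,"dz":0,"ax":0,"ay":0,"az":0,"fingers":0.8},{"dx":28,"dy":92,"dz":0,"ax":0,"ay":0,"az":0,"fingers":0.8},{"dx":28,"dy":92,"dz":0,"ax":0,"ay":0,"az":0,"fingers":0.8},{"dx":28,"dy":92,"dz":0,"ax":0,"ay":0,"az":0,"fingers":0.8},{"dx":28,"dy":92,"dz":0,"ax":0,"ay":0,"az":0,"fingers":0.8}]'; python3 look.py w10
cat > dish.py <<'E'
from h import *
import sys,pickle
for n in sys.argv[1:]:
    info=pickle.load(open(n+".pkl","rb")); im=cv2.imread(f"pics/{n}.png")
    m=(im.max(2)<110).astype(np.uint8); m[:160]=0;m[:,:255]=0;m[:,375:]=0;m[256:]=0
    cs,h=cv2.findContours(m,cv2.RETR_CCOMP,cv2.CHAIN_APPROX_NONE)
    for c,hh in zip(cs,h[0]):
        if hh[3]>=0 and cv2.contourArea(c)>500: print(n,cv2.boundingRect(c),fitc(ray(info,c[:,0],.06)))
E
python3 dish.py w4 w7 w10; python3 held.py w10
```

```text
t: 21.3
ee_pos: [0.542, 0.0017, 0.2268]
eef_rot: [2.222, 2.22, -0.0]
ft_force: [-0.4, 0.7, -1.7]
grip_width: 0.681
gripper_force: 64.8
t: 22.1
ee_pos: [0.6328, 0.0292, 0.2265]
eef_rot: [-2.222, -2.22, 0.001]
ft_force: [0.9, -0.1, -1.6]
grip_width: 0.686
gripper_force: 64.8
[0.63277783 0.02921452 0.22650769]
w4 (273, 169, 89, 84) (array([0.64381481, 0.20530425]), np.float64(0.034633392610230095))
w7 (275, 168, 89, 84) (array([0.63931072, 0.11799616]), np.float64(0.03456116938644457))
w10 (276, 170, 89, 84) (array([0.63473757, 0.0298408 ]), np.float64(0.034659381131455134))
w10 285 [(264, 297)]
w10 318 [(252, 292)]
w10 350 [(265, 298), (420, 430)]
```

```bash
python3 -m handwheel '[{"dx":0.5,"dy":2,"dz":15,"ax":0,"ay":0,"az":0,"fingers":0.8},{"dx":0.5,"dy":2,"dz":45,"ax":0,"ay":0,"az":0,"fingers":0.8},{"dx":0.5,"dy":2,"dz":80,"ax":0,"ay":0,"az":0,"fingers":0.8},{"dx":0.5,"dy":2,"dz":110,"ax":0,"ay":0,"az":0,"fingers":0.8},{"dx":0.5,"dy":2,"dz":128,"ax":0,"ay":0,"az":0,"fingers":0.8},{"dx":0.5,"dy":2,"dz":138,"ax":0,"ay":0,"az":0,"fingers":0.8},{"dx":0.5,"dy":2,"dz":143,"ax":0,"ay":0,"az":0,"fingers":0.8},{"dx":0.5,"dy":2,"dz":146,"ax":0,"ay":0,"az":0,"fingers":0.8},{"dx":0.5,"dy":2,"dz":147,"ax":0,"ay":0,"az":0,"fingers":0.8},{"dx":0.5,"dy":2,"dz":147,"ax":0,"ay":0,"az":0,"fingers":0.8}]'
python3 -m handwheel '[{"dx":0,"dy":0,"dz":0.5,"ax":0,"ay":0,"az":0,"fingers":0.8},{"dx":0,"dy":0,"dz":1,"ax":0,"ay":0,"az":0,"fingers":0.8},{"dx":0,"dy":0,"dz":1.5,"ax":0,"ay":0,"az":0,"fingers":0.8},{"dx":0,"dy":0,"dz":1.5,"ax":0,"ay":0,"az":0,"fingers":0.8}]'
python3 -m handwheel '[{"dx":0,"dy":0,"dz":0.4,"ax":0,"ay":0,"az":0,"fingers":0.8},{"dx":0,"dy":0,"dz":0.8,"ax":0,"ay":0,"az":0,"fingers":0.8},{"dx":0,"dy":0,"dz":0.8,"ax":0,"ay":0,"az":0,"fingers":0.8}]'
```

```text
t: 23.15
ee_pos: [0.6364, 0.0299, 0.0803]
eef_rot: [2.221, 2.22, 0.002]
ft_force: [-0.1, 0.5, -0.8]
grip_width: 0.685
gripper_force: 64.8
t: 23.55
ee_pos: [0.6357, 0.0299, 0.0779]
eef_rot: [2.222, 2.221, -0.0]
ft_force: [-0.4, -0.2, -2.5]
grip_width: 0.684
gripper_force: 64.8
t: 23.85
ee_pos: [0.6357, 0.0299, 0.077]
eef_rot: [-2.222, -2.221, 0.0]
ft_force: [0.8, 0.2, -2.0]
grip_width: 0.686
gripper_force: 64.8
```

```bash
python3 -m handwheel '[{"dx":0,"dy":0,"dz":0.4,"ax":0,"ay":0,"az":0,"fingers":0.8},{"dx":0,"dy":0,"dz":0.8,"ax":0,"ay":0,"az":0,"fingers":0.8},{"dx":0,"dy":0,"dz":0.8,"ax":0,"ay":0,"az":0,"fingers":0.8}]'
```

```text
t: 24.15
ee_pos: [0.6358, 0.03, 0.0769]
eef_rot: [2.222, 2.221, 0.0]
ft_force: [-1.3, 0.6, 2.2]
grip_width: 0.687
gripper_force: 65.1
```

```bash
python3 -m handwheel '[{"dx":0,"dy":0,"dz":0,"ax":0,"ay":0,"az":0,"fingers":0.3},{"dx":0,"dy":0,"dz":0,"ax":0,"ay":0,"az":0,"fingers":0.2},{"dx":0,"dy":0,"dz":0,"ax":0,"ay":0,"az":0,"fingers":0.1},{"dx":0,"dy":0,"dz":0,"ax":0,"ay":0,"az":0,"fingers":0},{"dx":0,"dy":0,"dz":0,"ax":0,"ay":0,"az":0,"fingers":0},{"dx":0,"dy":0,"dz":0,"ax":0,"ay":0,"az":0,"fingers":0}]'
python3 -m handwheel '[{"dx":0,"dy":0,"dz":-10,"ax":0,"ay":0,"az":0,"fingers":0},{"dx":0,"dy":0,"dz":-35,"ax":0,"ay":0,"az":0,"fingers":0},{"dx":0,"dy":0,"dz":-70,"ax":0,"ay":0,"az":0,"fingers":0},{"dx":0,"dy":0,"dz":-110,"ax":0,"ay":0,"az":0,"fingers":0},{"dx":2,"dy":-12,"dz":-140,"ax":0,"ay":0,"az":0,"fingers":0},{"dx":6,"dy":-35,"dz":-150,"ax":0,"ay":0,"az":0,"fingers":0},{"dx":11,"dy":-67,"dz":-150,"ax":0,"ay":0,"az":0,"fingers":0},{"dx":16,"dy":-102,"dz":-150,"ax":0,"ay":0,"az":0,"fingers":0},{"dx":22,"dy":-137,"dz":-148,"ax":0,"ay":0,"az":0,"fingers":0},{"dx":27,"dy":-165,"dz":-138,"ax":0,"ay":0,"az":0,"fingers":0}]'
python3 -m handwheel '[{"dx":2,"dy":-15,"dz":8,"ax":0,"ay":0,"az":0,"fingers":0},{"dx":3,"dy":-22,"dz":13,"ax":0,"ay":0,"az":0,"fingers":0},{"dx":3,"dy":-22,"dz":13,"ax":0,"ay":0,"az":0,"fingers":0},{"dx":3,"dy":-22,"dz":13,"ax":0,"ay":0,"az":0,"fingers":0},{"dx":3,"dy":-22,"dz":13,"ax":0,"ay":0,"az":0,"fingers":0}]'; python3 look.py w11; python3 rim.py w11
```

```text
t: 24.75
ee_pos: [0.6358, 0.0299, 0.0763]
eef_rot: [2.222, 2.221, -0.0]
ft_force: [0.6, -0.5, 0.1]
grip_width: 0.999
gripper_force: 0.0
t: 25.75
ee_pos: [0.4696, 0.0573, 0.2159]
eef_rot: [2.22, 2.219, 0.003]
ft_force: [0.2, -0.1, 0.1]
grip_width: 1.002
gripper_force: 0.0
t: 26.25
ee_pos: [0.4503, 0.0599, 0.2018]
eef_rot: [2.221, 2.22, 0.002]
ft_force: [-0.5, 0.8, 0.0]
grip_width: 1.003
gripper_force: 0.0
[0.45034111 0.05985529 0.20179623]
308 [(171, 201), (281, 284), (287, 369), (381, 435)]
312 [(171, 200), (279, 369), (381, 436)]
316 [(171, 200), (278, 369), (380, 436)]
320 [(171, 200), (279, 369), (380, 436)]
324 [(172, 201), (282, 285), (287, 369), (380, 436)]
230 266 363 0.4487842413303376
240 268 365 0.4500101391630264
250 271 361 0.4496905195797467
```

View pics/w11.png

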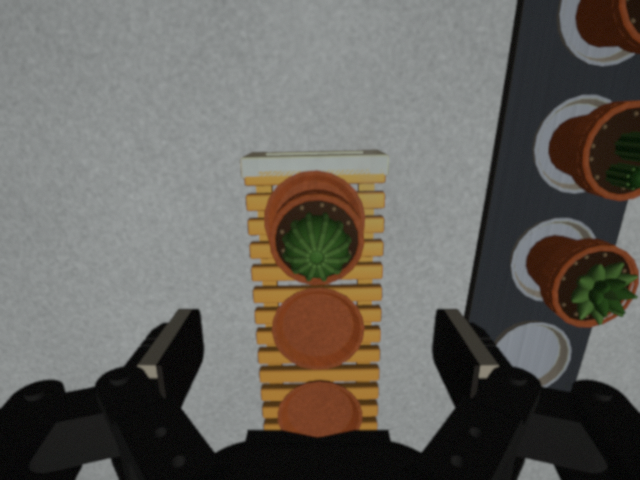

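The ball rim is at about (316,239). Paddle, column and rosette stand upright in the dishes, and the right-end dish is free.

```bash
python3 -m handwheel '[{"dx":3,"dy":-0.5,"dz":30,"ax":0,"ay":0,"az":0,"fingers":0},{"dx":3,"dy":-0.5,"dz":65,"ax":0,"ay":0,"az":0,"fingers":0},{"dx":3,"dy":-0.5,"dz":95,"ax":0,"ay":0,"az":0,"fingers":0},{"dx":3,"dy":-0.5,"dz":115,"ax":0,"ay":0,"az":0,"fingers":0},{"dx":3,"dy":-0.5,"dz":125,"ax":0,"ay":0,"az":0,"fingers":0},{"dx":3,"dy":-0.5,"dz":125,"ax":0,"ay":0,"az":0,"fingers":0},{"dx":3,"dy":-0.5,"dz":125,"ax":0,"ay":0,"az":0,"fingers":0}]'
python3 -m handwheel '[{"dx":0,"dy":0,"dz":0,"ax":0,"ay":0,"az":0,"fingers":0.15},{"dx":0,"dy":0,"dz":0,"ax":0,"ay":0,"az":0,"fingers":0.25},{"dx":0,"dy":0,"dz":0,"ax":0,"ay":0,"az":0,"fingers":0.3},{"dx":0,"dy":0,"dz":0,"ax":0,"ay":0,"az":0,"fingers":0.4},{"dx":0,"dy":0,"dz":0,"ax":0,"ay":0,"az":0,"fingers":0.6},{"dx":0,"dy":0,"dz":0,"ax":0,"ay":0,"az":0,"fingers":0.8},{"dx":0,"dy":0,"dz":0,"ax":0,"ay":0,"az":0,"fingers":0.8},{"dx":0,"dy":0,"dz":0,"ax":0,"ay":0,"az":0,"fingers":0.8}]'; python3 look.py w12; python3 held.py w9 w12
```

```text
t: 27.0
ee_pos: [0.4494, 0.063, 0.0769]
eef_rot: [2.221, 2.22, 0.001]
ft_force: [0.1, -0.3, -0.1]
grip_width: 1.001
gripper_force: 0.0
t: 27.8
ee_pos: [0.4495, 0.063, 0.0777]
eef_rot: [2.22, 2.219, 0.003]
ft_force: [-0.6, -0.9, 6.9]
grip_width: 0.682
gripper_force: 63.1
[0.44949262 0.06304512 0.07767969]
w9 285 [(223, 297), (426, 430)]
w9 318 [(219, 292)]
w9 350 [(228, 298), (420, 430)]
w12 285 [(223, 298)]
w12 318 [(217, 291)]
w12 350 [(225, 297)]
```

```bash
python3 -m handwheel '[{"dx":0,"dy":0,"dz":-8,"ax":0,"ay":0,"az":0,"fingers":0.8},{"dx":0,"dy":0,"dz":-25,"ax":0,"ay":0,"az":0,"fingers":0.8},{"dx":0,"dy":0,"dz":-50,"ax":0,"ay":0,"az":0,"fingers":0.8},{"dx":0,"dy":0,"dz":-80,"ax":0,"ay":0,"az":0,"fingers":0.8},{"dx":0,"dy":0,"dz":-110,"ax":0,"ay":0,"az":0,"fingers":0.8},{"dx":-4,"dy":6,"dz":-135,"ax":0,"ay":0,"az":0,"fingers":0.8},{"dx":-12,"dy":18,"dz":-148,"ax":0,"ay":0,"az":0,"fingers":0.8},{"dx":-24,"dy":36,"dz":-150,"ax":0,"ay":0,"az":0,"fingers":0.8},{"dx":-39,"dy":59,"dz":-150,"ax":0,"ay":0,"az":0,"fingers":0.8},{"dx":-55,"dy":82,"dz":-150,"ax":0,"ay":0,"az":0,"fingers":0.8}]'
python3 -m handwheel '[{"dx":-16,"dy":24,"dz":0,"ax":0,"ay":0,"az":0,"fingers":0.8},{"dx":-32,"dy":48,"dz":0,"ax":0,"ay":0,"az":0,"fingers":0.8},{"dx":-46,"dy":69,"dz":0,"ax":0,"ay":0,"az":0,"fingers":0.8},{"dx":-57,"dy":86,"dz":0,"ax":0,"ay":0,"az":0,"fingers":0.8},{"dx":-64,"dy":96,"dz":0,"ax":0,"ay":0,"az":0,"fingers":0.8},{"dx":-66,"dy":99,"dz":0,"ax":0,"ay":0,"az":0,"fingers":0.8},{"dx":-66,"dy":99,"dz":0,"ax":0,"ay":0,"az":0,"fingers":0.8},{"dx":-66,"dy":99,"dz":0,"ax":0,"ay":0,"az":0,"fingers":0.8},{"dx":-66,"dy":99,"dz":0,"ax":0,"ay":0,"az":0,"fingers":0.8}]'; python3 look.py w13;python3 dish.py w13; python3 held.py w13
```

```text
t: 28.85
ee_pos: [0.5303, 0.0078, 0.2268]
eef_rot: [-2.221, -2.221, 0.0]
ft_force: [-0.6, 0.3, -0.7]
grip_width: 0.683
gripper_force: 64.8
t: 29.75
ee_pos: [0.6284, -0.0574, 0.2266]
eef_rot: [-2.221, -2.221, 0.0]
ft_force: [0.7, 0.9, -2.1]
grip_width: 0.68
gripper_force: 64.8
[ 0.62836581 -0.0573553   0.2265775 ]
w13 (276, 172, 89, 83) (array([ 0.63014532, -0.05766069]), np.float64(0.03449334610589692))
w13 285 [(265, 298)]
w13 318 [(252, 292)]
w13 350 [(264, 297)]
```

```bash
python3 -m handwheel '[{"dx":-0.7,"dy":1,"dz":15,"ax":0,"ay":0,"az":0,"fingers":0.8},{"dx":-0.7,"dy":1,"dz":45,"ax":0,"ay":0,"az":0,"fingers":0.8},{"dx":-0.7,"dy":1,"dz":80,"ax":0,"ay":0,"az":0,"fingers":0.8},{"dx":-0.7,"dy":1,"dz":110,"ax":0,"ay":0,"az":0,"fingers":0.8},{"dx":-0.7,"dy":1,"dz":128,"ax":0,"ay":0,"az":0,"fingers":0.8},{"dx":-0.7,"dy":1,"dz":138,"ax":0,"ay":0,"az":0,"fingers":0.8},{"dx":-0.7,"dy":1,"dz":143,"ax":0,"ay":0,"az":0,"fingers":0.8},{"dx":-0.7,"dy":1,"dz":146,"ax":0,"ay":0,"az":0,"fingers":0.8},{"dx":-0.7,"dy":1,"dz":147,"ax":0,"ay":0,"az":0,"fingers":0.8},{"dx":-0.7,"dy":1,"dz":147,"ax":0,"ay":0,"az":0,"fingers":0.8}]'
python3 -m handwheel '[{"dx":0,"dy":0,"dz":0.5,"ax":0,"ay":0,"az":0,"fingers":0.8},{"dx":0,"dy":0,"dz":1,"ax":0,"ay":0,"az":0,"fingers":0.8},{"dx":0,"dy":0,"dz":1.5,"ax":0,"ay":0,"az":0,"fingers":0.8},{"dx":0,"dy":0,"dz":1.5,"ax":0,"ay":0,"az":0,"fingers":0.8}]'
python3 -m handwheel '[{"dx":0,"dy":0,"dz":0.4,"ax":0,"ay":0,"az":0,"fingers":0.8},{"dx":0,"dy":0,"dz":0.8,"ax":0,"ay":0,"az":0,"fingers":0.8},{"dx":0,"dy":0,"dz":0.8,"ax":0,"ay":0,"az":0,"fingers":0.8}]'
python3 -m handwheel '[{"dx":0,"dy":0,"dz":0.4,"ax":0,"ay":0,"az":0,"fingers":0.8},{"dx":0,"dy":0,"dz":0.8,"ax":0,"ay":0,"az":0,"fingers":0.8},{"dx":0,"dy":0,"dz":0.8,"ax":0,"ay":0,"az":0,"fingers":0.8}]'
```

```text
t: 30.8
ee_pos: [0.6308, -0.0589, 0.0802]
eef_rot: [2.221, 2.22, 0.001]
ft_force: [0.3, 0.3, -2.2]
grip_width: 0.688
gripper_force: 64.7
t: 31.2
ee_pos: [0.6302, -0.0588, 0.0778]
eef_rot: [2.222, 2.221, -0.0]
ft_force: [0.7, -1.0, -2.5]
grip_width: 0.685
gripper_force: 64.7
t: 31.5
ee_pos: [0.6302, -0.0587, 0.0769]
eef_rot: [-2.222, -2.221, 0.0]
ft_force: [-0.3, -0.1, -1.0]
grip_width: 0.685
gripper_force: 64.7
t: 31.8
ee_pos: [0.6302, -0.0588, 0.0767]
eef_rot: [2.222, 2.221, 0.0]
ft_force: [-1.0, 0.5, 3.2]
grip_width: 0.682
gripper_force: 65.0
```

Contact is made. Now I'll release, rise straight up, move back clear and check.

```bash
python3 -m handwheel '[{"dx":0,"dy":0,"dz":0,"ax":0,"ay":0,"az":0,"fingers":0.3},{"dx":0,"dy":0,"dz":0,"ax":0,"ay":0,"az":0,"fingers":0.2},{"dx":0,"dy":0,"dz":0,"ax":0,"ay":0,"az":0,"fingers":0.1},{"dx":0,"dy":0,"dz":0,"ax":0,"ay":0,"az":0,"fingers":0},{"dx":0,"dy":0,"dz":0,"ax":0,"ay":0,"az":0,"fingers":0},{"dx":0,"dy":0,"dz":0,"ax":0,"ay":0,"az":0,"fingers":0}]'
python3 -m handwheel '[{"dx":0,"dy":0,"dz":-10,"ax":0,"ay":0,"az":0,"fingers":0},{"dx":0,"dy":0,"dz":-35,"ax":0,"ay":0,"az":0,"fingers":0},{"dx":0,"dy":0,"dz":-70,"ax":0,"ay":0,"az":0,"fingers":0},{"dx":0,"dy":0,"dz":-110,"ax":0,"ay":0,"az":0,"fingers":0},{"dx":0,"dy":-12,"dz":-145,"ax":0,"ay":0,"az":0,"fingers":0},{"dx":0,"dy":-40,"dz":-175,"ax":0,"ay":0,"az":0,"fingers":0},{"dx":0,"dy":-75,"dz":-200,"ax":0,"ay":0,"az":0,"fingers":0},{"dx":0,"dy":-115,"dz":-220,"ax":0,"ay":0,"az":0,"fingers":0},{"dx":0,"dy":-155,"dz":-230,"ax":0,"ay":0,"az":0,"fingers":0},{"dx":0,"dy":-195,"dz":-230,"ax":0,"ay":0,"az":0,"fingers":0}]'
python3 -m handwheel '[{"dx":-30,"dy":-35,"dz":0,"ax":0,"ay":0,"az":0,"fingers":0},{"dx":-60,"dy":-70,"dz":0,"ax":0,"ay":0,"az":0,"fingers":0},{"dx":-95,"dy":-90,"dz":0,"ax":0,"ay":0,"az":0,"fingers":0},{"dx":-130,"dy":-100,"dz":0,"ax":0,"ay":0,"az":0,"fingers":0},{"dx":-150,"dy":-100,"dz":0,"ax":0,"ay":0,"az":0,"fingers":0},{"dx":-160,"dy":-100,"dz":0,"ax":0,"ay":0,"az":0,"fingers":0},{"dx":-160,"dy":-100,"dz":0,"ax":0,"ay":0,"az":0,"fingers":0},{"dx":-160,"dy":-100,"dz":0,"ax":0,"ay":0,"az":0,"fingers":0}]'
python3 - <<'E'
from h import *
a=eyes.grab_frame("top")[:,:,::-1][150:340,80:560]; b=eyes.grab_frame("side")[:,:,::-1][120:380,150:530]
cv2.imwrite("pics/f.png",np.vstack([cv2.resize(a,(600,238)),cv2.resize(b,(500,342))[:, :].copy() if 0 else cv2.copyMakeBorder(cv2.resize(b,(500,342)),0,0,0,100,0)]))
E
```

```text
t: 32.4
ee_pos: [0.6303, -0.0588, 0.0762]
eef_rot: [2.222, 2.221, -0.0]
ft_force: [0.1, 1.0, -0.1]
grip_width: 1.0
gripper_force: 0.0
t: 33.4
ee_pos: [0.4345, -0.0588, 0.3088]
eef_rot: [2.218, 2.218, 0.003]
ft_force: [-0.2, -0.4, -0.0]
grip_width: 0.999
gripper_force: 0.0
t: 34.2
ee_pos: [0.3352, -0.2177, 0.3063]
eef_rot: [-2.221, -2.221, -0.001]
ft_force: [0.0, 0.4, -0.1]
grip_width: 1.003
gripper_force: 0.0
```

View pics/f.png

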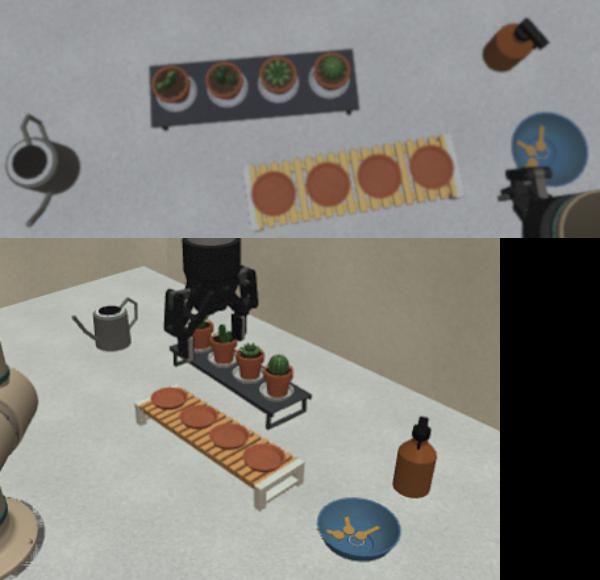

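The final view shows paddle, column, rosette and ball, left to right, upright in the dishes. The saucers and the bystanders are where they were, and the gripper is clear.

```bash
python3 -c "
from plant import r
print(r.finish_job())"
```

```text
the job is handed in; nothing more can be done
None
```

All four plants now stand upright in the black rack's dishes in reversed order (paddle, column, rosette, ball from left to right), the saucers and bystanders look undisturbed in the last pictures, and I handed the job in at about 34 s; no verdict was returned.

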